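# Temper a batch of flour samples

### The arm

A 6-joint arm with a two-finger parallel gripper is mounted at the origin on the work surface. World frame = base frame: x ahead of the robot, y to its left, z up, the work surface at z = 0. Lengths are in mm, angles in rad, forces in N, time in s.
With the tool pointing down it reaches from about 425 to 950 mm from the base axis. Payload 3.5 kg.
Tool frame: the origin (TCP) lies on the centre line of the jaws, within the pads' length; the fingertips stand tip_reach ahead of it and the grasp point (between the pads) lies 11 mm behind it (tip_reach is the distance from the TCP to the fingertips, in mm); z points along the fingers, y is the line along which they close (so a half turn about z gives the same grasp; the last joint's range is limited). The gripper opens to 85 mm and grips with 20 to 120 N. Pads are 22 mm wide; open, the fingers measure 114 mm over their backs; the gripper's body (76 mm by 85 mm) begins 54 mm behind the grasp point. The pads swing forward as they close: fully open they stand 13 mm farther back than shut.
Start: joints at [1.005, 0.286, 1.577, -0, 1.279, -0.15], TCP at [272.61, 617.487, 239.325] pointing down, gripper open.
Joint ranges: [-2.77, 2.77], [-0.9, 2.22], [0.21, 2.48], [-1.53, 4.67], [0.24, 2.81], [-2.84, 2.84]. Speed limits (rad/s): [2.79, 2.79, 3.14, 3.14, 3.14, 3.14].

### API

Orientations are given as a unit quaternion [w, x, y, z].
In Python, from cell import movep, line_to, move_joints, gripper_to, hold, inverse_kinematics, read_camera, PlanningError, finish_job, get_clock, get_qpos, get_joint_vel, get_joint_efforts, get_ee_pos, get_eef_rot, get_contact_force, get_torque, get_opening, get_grasp_force, tip_reach gives the robot as it stands. Calls block until the motion is done:
- movep(position, orientation): joint-space move of the TCP to a pose.
- line_to(position, feed=150, rotation=None): straight line of the TCP; rotation=None keeps the orientation; feed is the mean speed in mm/s.
- move_joints(angles): joint-space move.
- gripper_to(opening): finger opening in mm; the grip force is fixed at half the most; returns when the fingers have stopped.
- hold(seconds).
- inverse_kinematics(position, orientation): joint angles nearest the present ones, or None.
- read_camera(name): name is "scene" or "top"; returns a dict with "pixels" (480x640x3 uint8, red, green, blue), "fx", "fy", "cx", "cy" (pixels), "distortion" ([k1, k2, p1, p2, k3] as OpenCV has them; the pictures are not rectified), "R" (3x3) and "t" (3): a world point X has camera coordinates R X + t. Camera axes: x right, y down, z forward; pixel columns grow to the right and rows downward; lengths in mm; the calibration is good to about 2 mm. A picture is of the moment at which its call begins. There is no depth.
A pose or a line that the arm cannot do raises PlanningError and nothing moves.
- finish_job(): hands the job in; it is judged then, once.
Readings, each from a call of its own:
- get_clock(): time.
- get_qpos(): joint angles.
- get_joint_vel(): joint speeds.
- get_joint_efforts(): joint torques, N m.
- get_ee_pos(): TCP position.
- get_eef_rot(): TCP orientation.
- get_contact_force(): force on the tool from outside, world axes, zero at the start.
- get_torque(): the same for the moment, N m.
- get_opening(): finger opening in mm.
- get_grasp_force(): force on a finger pad.
Only numpy, scipy, OpenCV 4.12 (cv2) and the standard library are available. Lean on these libraries where they do the work, as an engineer would, in place of code of your own. Each camera call takes 0.05 s, during which the arm holds its last target. There are 200 camera calls.

### The job

Stand all the orange-capped sample jars upright in the steel chamber and then close its blue lid fully. With the lid shut, turn the thermostat knob so that its white pointer stands at the red set-mark, and only after that turn the red power handle clockwise all the way to on. Leave the white-capped jars and everything else on the bench where they are.

Things in the scene. Friction and masses are not known exactly. Their poses are not given: they have to be found in the camera images.
- jar1: one of up to five identical sample jars to be loaded (3 to 5 are present; None if absent): white closed cylinder with an orange cap, 50 mm diameter, 52 mm tall, 0.08 to 0.17 kg, heavy at the foot (centre of mass 13 mm up). Origin: centre of its underside, z up along its axis
- jar2: one of up to five identical sample jars to be loaded (3 to 5 are present; None if absent): white closed cylinder with an orange cap, 50 mm diameter, 52 mm tall, 0.08 to 0.17 kg, heavy at the foot (centre of mass 13 mm up). Origin: centre of its underside, z up along its axis
- jar3: one of up to five identical sample jars to be loaded (3 to 5 are present; None if absent): white closed cylinder with an orange cap, 50 mm diameter, 52 mm tall, 0.08 to 0.17 kg, heavy at the foot (centre of mass 13 mm up). Origin: centre of its underside, z up along its axis
- jar4: one of up to five identical sample jars to be loaded (3 to 5 are present; None if absent): white closed cylinder with an orange cap, 50 mm diameter, 52 mm tall, 0.08 to 0.17 kg, heavy at the foot (centre of mass 13 mm up). Origin: centre of its underside, z up along its axis
- jar5: one of up to five identical sample jars to be loaded (3 to 5 are present; None if absent): white closed cylinder with an orange cap, 50 mm diameter, 52 mm tall, 0.08 to 0.17 kg, heavy at the foot (centre of mass 13 mm up). Origin: centre of its underside, z up along its axis
- chamber: fixed open-topped brushed-steel chamber, outside 190 (its x) x 270 (its y) x 80 mm high, walls and floor 6 mm thick, so the inside is 178 x 258 mm, 74 mm deep. Origin: centre of its underside on the bench; x points away from the robot (give or take 0.1 rad) to the hinge side, z up
- lid (a joint): angle of the chamber's blue lid: 0 = shut flat on the rim, about 1.7 = standing open, 1.9 = stop. Hinged along the chamber's far (+x) upper edge; 0.3 kg plate 190 x 270 x 8 mm, its hinge has friction, so it stays at whatever angle it is left (about 3 N at its free edge moves it). Standing open, its top edge is about 270 mm above the bench
- lid_hinge (a point): middle of the lid's hinge line, at the top of the chamber's far wall (80 mm above the bench), on the underside of the lid; the lid reaches 190 mm from here
- lid_handle (a point): the grip point of the black knob handle on the lid's upper (outer) face, 160 mm from the hinge line, 43 mm from the lid's underside, in the middle of the lid's width; when the lid stands open it sticks out on the far side
- dial_unit: fixed white thermostat box, 130 x 120 x 50 mm high, with a black round scale on its top with white ticks every 15 degrees, a grey knob in the middle and a red set-mark tab at the edge of the scale. Origin: centre of its underside
- dial (a joint): angle of the thermostat knob, growing clockwise seen from above; 0 to 4.71 between stops, light friction (0.04 Nm), stays where it is left
- marker (a joint): angle of the red set-mark around the same axis on the same scale: the knob's pointer stands exactly at the mark when dial equals it. It cannot be moved by the robot
- dial_grip (a point): on the knob's axis, 85 mm above the bench, at the height to grip. The knob is a bar 52 mm long (along this point's x), 14 mm wide (its y), standing from 59 to 98 mm above the bench on a 60 mm round skirt whose top is 59 mm above the bench; the white pointer end is towards this point's -x
- dial_pointer (a point): tip of the knob's white pointer, 34 mm from the knob's axis
- dial_mark (a point): the point, 34 mm from the knob's axis, where the pointer's tip must stand: right at the inner end of the red set-mark
- isolator (a joint): angle of the red power handle: 0 = off (white end points to the black mark), 1.571 = on, at its stop (white end points to the green mark, a quarter turn clockwise seen from above); friction 0.1 Nm, stays where it is left
- isolator_grip (a point): on the power handle's axis, 85 mm above the bench, at the height to grip. The handle is a bar 70 mm long (along this point's x), 16 mm wide (its y), standing from 59 to 98 mm above the bench; it sits in the middle of the top of a fixed grey box with a yellow top plate, 130 x 120 x 50 mm high, with a black mark for off and a green mark for on
- white_jar1: closed jar of the same size and shape as the samples (50 mm diameter, 52 mm tall) but with a white cap: not part of the job, stays where it is. Origin: centre of its underside
- white_jar2: closed jar of the same size and shape as the samples (50 mm diameter, 52 mm tall) but with a white cap: not part of the job, stays where it is. Origin: centre of its underside
- amber_bottle: bystander: small amber bottle with black cap, 46 mm diameter, 100 mm tall. Origin: centre of its underside
- beaker: bystander: glass beaker, 60 mm diameter, 60 mm tall. Origin: centre of its underside
- brush: bystander: 170 mm brush lying on the bench beyond the chamber, along its x. Origin: middle of its underside
- weight: bystander: brass balance weight, 40 mm diameter, 50 mm tall. Origin: centre of its underside
Mind the look-alikes: they are no part of the job. What is meant by the part that bears isolator is not purple, and is the larger of those in its own colour.

How it is judged:
By the outcome, as a careful person would: the job done as asked, in the order asked, and still so for the second after the job is handed in, with the robot touching nothing.
Of jar1, jar2, jar3, jar4, jar5 only 3 to 5 are there at a start; the rules pass over those that are not, and their reading is None.
At some moment in a run one of jar1, jar2, jar3, jar4, jar5 may be knocked a few centimetres aside while the robot is not near it.
It also fails if it takes over 210 s, if anything falls off the work surface, if the arm or the gripper's body presses on something with over 40 N, if the wrist force passes 120 N, or if a joint passes its speed limit or range.

## Working session

There is one attempt and no reset: what is moved stays moved. The work goes in short steps, each a Python script; the robot and the scene stay as the last script left them, time stands still between calls to the robot, and variables do not carry over. Pictures are saved under pics/ and viewed, at most 14 in all, crops included, and the job is handed in when it is done.

```bash
ls; mkdir -p pics; python3 - <<'E'
from cell import *
import cv2
for n in("scene","top"):
    c=read_camera(n);cv2.imwrite(f"pics/{n}0.png",c["pixels"][:,:,::-1])
    import numpy as np
    R=np.array(c["R"]);t=np.array(c["t"]);print(n,c["fx"],c["fy"],c["cx"],c["cy"],c["distortion"],(-R.T@t).round(),R.round(3).tolist())
print(get_clock(),tip_reach() if callable(tip_reach) else tip_reach,get_eef_rot(),get_opening())
E
```

```text
pics
scene 610.5898743803522 610.5898743803522 320.1582043646664 231.84291963981443 [-0.14241049  0.          0.          0.          0.        ] [1192.  988.  899.] [[-0.837, 0.547, -0.022], [0.309, 0.439, -0.844], [-0.452, -0.713, -0.537]]
top 595.4887875630732 595.4887875630732 308.7152161204017 234.72395034262598 [-0.1353246  0.         0.         0.         0.       ] [ 252.  -15. 1907.] [[0.015, -1.0, 0.003], [-0.988, -0.016, -0.152], [0.152, -0.0, -0.988]]
0.1 8.0 [-3.78847069e-04  2.06384040e-01  9.78470472e-01 -1.01000028e-03] 85.28041713880032
```

View pics/scene0.png

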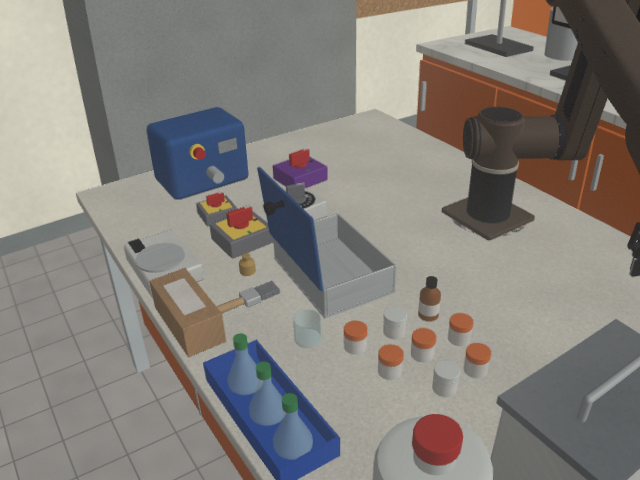

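View pics/top0.png

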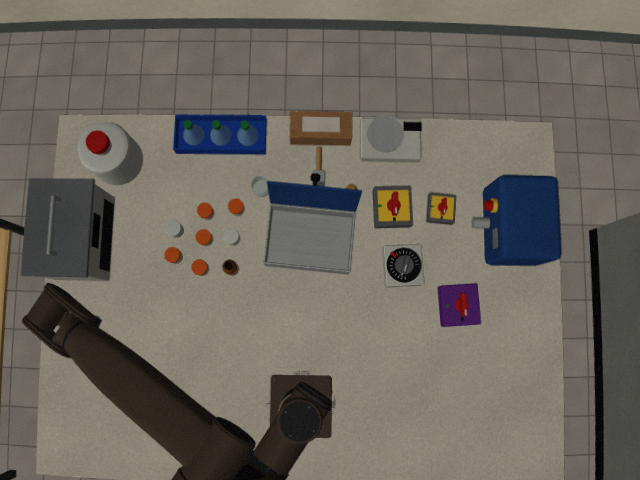

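The scene image shows five orange caps around (345–490, 325–375), two white jars at (395,322) and (446,378), the chamber at about (335,265) with its lid open, and the dial behind the lid at (305,195).

The top image shows orange caps at (236,207), (205,211), (204,237), (173,255) and (200,267), with white jars at (175,229) and (232,237). Candidates for the isolator (top pixels) are the large yellow one (393,206), the small yellow one (441,207) and the purple one (460,305). The large yellow one fits because it is not purple and is the larger of the two yellow ones. I'll confirm this with an enlarged crop.

```bash
cat > h.py <<'E'
import numpy as np, cv2
from cell import *
def cam(n):
    c=read_camera(n); c["R"]=np.array(c["R"]);c["t"]=np.array(c["t"]).ravel();c["im"]=c["pixels"][:,:,::-1].copy()
    c["K"]=np.array([[c["fx"],0,c["cx"]],[0,c["fy"],c["cy"]],[0,0,1.]]);c["d"]=np.array(c["distortion"],float);return c
def ray(c,p):
    u=cv2.undistortPoints(np.array(p,float).reshape(-1,1,2),c["K"],c["d"]).reshape(-1,2)
    return -c["R"].T@c["t"], np.c_[u,np.ones(len(u))]@c["R"]
def onz(c,p,z):
    o,d=ray(c,p); return o+d*((z-o[2])/d[:,2])[:,None]
def proj(c,X):
    return cv2.projectPoints(np.array(X,float).reshape(-1,1,3),cv2.Rodrigues(c["R"])[0],c["t"],c["K"],c["d"])[0].reshape(-1,2)
def tri(c1,p1,c2,p2):
    o1,d1=ray(c1,p1);o2,d2=ray(c2,p2);d1=d1[0]/np.linalg.norm(d1[0]);d2=d2[0]/np.linalg.norm(d2[0])
    s=np.linalg.lstsq(np.c_[d1,-d2],o2-o1,rcond=None)[0];a=o1+s[0]*d1;b=o2+s[1]*d2
    return (a+b)/2,np.linalg.norm(a-b)
def mask(im,kind):
    h,s,v=cv2.split(cv2.cvtColor(im,cv2.COLOR_BGR2HSV)); h=h.astype(int)
    m={"orange":(h>=4)&(h<=16)&(s>150)&(v>120),"red":((h<=4)|(h>=174))&(s>150)&(v>90),"yellow":(h>=20)&(h<=32)&(s>120)&(v>120),
       "blue":(h>=100)&(h<=125)&(s>100)}[kind]
    return m.astype(np.uint8)
def blobs(m,amin=20):
    n,l,st,ce=cv2.connectedComponentsWithStats(m)
    return [(ce[i],st[i]) for i in range(1,n) if st[i,4]>=amin]
def jars(c1,c2,verbose=True):
    """orange cap positions by matching both views"""
    A=[b for b in blobs(mask(c1["im"],"orange"),60) if b[1][4]<600 and 140<b[0][0]<370 and 150<b[0][1]<300]
    B=[b for b in blobs(mask(c2["im"],"orange"),100) if b[1][4]<900 and b[0][1]>280 and b[0][0]<520]
    out=[]
    for a in A:
        g=[(*tri(c1,a[0],c2,b[0]),b[0]) for b in B]
        g=[x for x in g if x[1]<8 and 0<x[0][2]<140]
        p=onz(c1,a[0],50)[0]
        if verbose: print("top",a[0].round(1),a[1][4],"z50",p.round(1)[:2],[(x[0].round(1).tolist(),round(x[1],1),x[2].round()) for x in g])
        out.append(p)
    return out
E
python3 - <<'E'
from h import *
a=cam("top");b=cam("scene");jars(a,b)
for k in("red","yellow"):
    for n,c in(("top",a),("scene",b)):print(k,n,[(x[0].round(1).tolist(),x[1].tolist()) for x in blobs(mask(c["im"],k),6) if x[0][0]>200 or n=="scene"])
im=a["im"];big=np.hstack([cv2.resize(im[175:295,350:490],None,fx=5,fy=5,interpolation=cv2.INTER_CUBIC)])
cv2.imwrite("pics/c1.png",big)
cv2.imwrite("pics/c2.png",cv2.resize(im[165:285,240:380],None,fx=5,fy=5,interpolation=cv2.INTER_CUBIC))
cv2.imwrite("pics/c3.png",cv2.resize(b["im"][140:340,180:440],None,fx=3,fy=3,interpolation=cv2.INTER_CUBIC))
E
```

```text
top [234.8 205.8] 172 z50 [626.3 221.1] [([625.4, 221.0, 53.0], np.float64(0.9), array([356., 329.]))]
top [203.7 209.7] 169 z50 [612.  320.3] [([611.1, 320.0, 53.3], np.float64(0.9), array([392., 354.]))]
top [202.6 236.5] 173 z50 [525.8 320.2] [([525.3, 319.8, 52.8], np.float64(0.1), array([424., 337.]))]
top [171.4 254.2] 174 z50 [467.5 417.1] [([466.9, 416.5, 53.7], np.float64(0.7), array([479., 352.]))]
top [198.4 266.7] 186 z50 [429.6 329.4] [([429.1, 329.1, 53.0], np.float64(0.7), array([462., 321.]))]
red top [([393.2, 203.1], [387, 192, 13, 23, 159]), ([442.7, 205.6], [439, 198, 8, 16, 76]), ([488.0, 205.3], [484, 201, 9, 9, 67]), ([392.8, 253.9], [390, 252, 6, 5, 14]), ([461.3, 303.6], [455, 293, 13, 23, 187])]
red scene [([199.4, 153.2], [195, 148, 10, 11, 88]), ([299.8, 158.0], [290, 150, 19, 17, 231]), ([215.3, 199.4], [207, 193, 17, 14, 172]), ([239.9, 217.4], [227, 208, 25, 20, 370]), ([439.9, 435.8], [415, 415, 48, 49, 1564])]
yellow top [([393.3, 205.4], [377, 190, 33, 31, 693]), ([435.4, 206.2], [431, 196, 12, 22, 177]), ([449.2, 208.3], [443, 197, 11, 22, 156]), ([494.7, 206.0], [491, 199, 7, 13, 43])]
yellow scene [([194.1, 149.1], [190, 144, 14, 15, 61]), ([215.9, 206.6], [201, 199, 31, 14, 165]), ([240.0, 228.4], [216, 220, 50, 19, 408])]
```

View pics/c1.png

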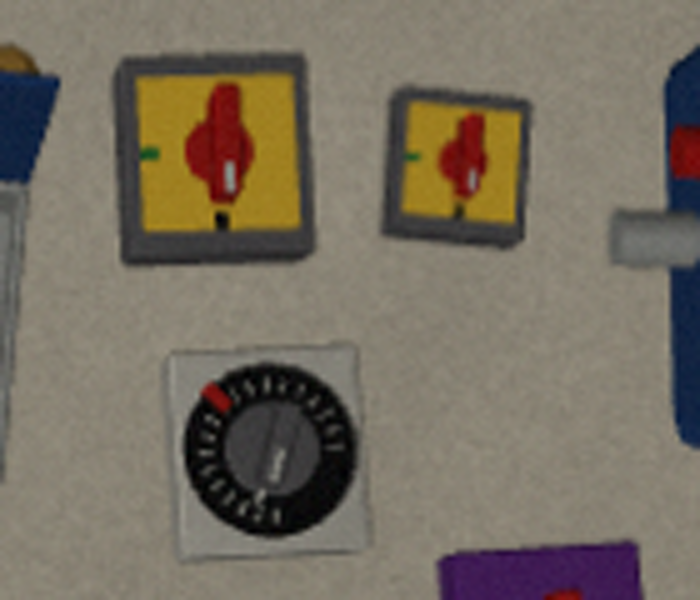

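View pics/c2.png

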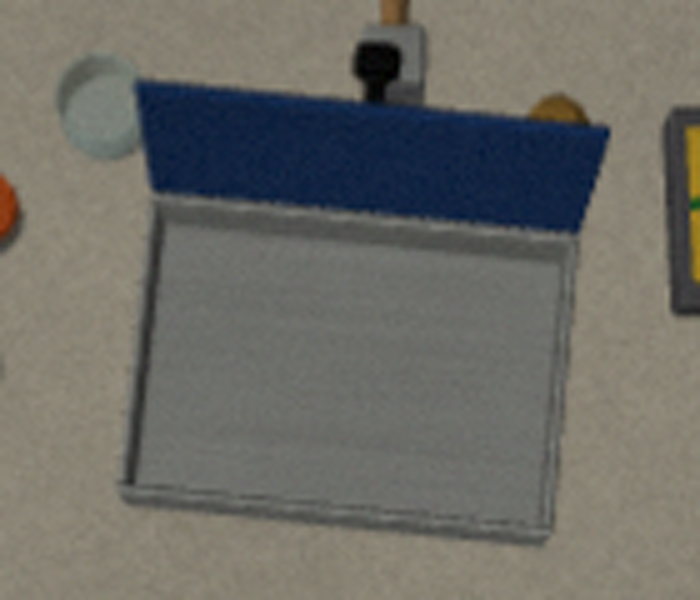

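View pics/c3.png

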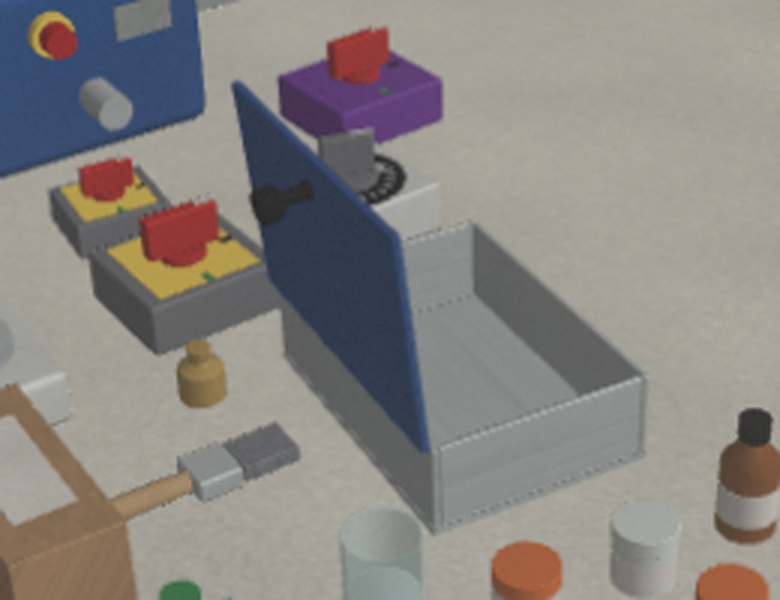

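The crop confirms it: the large grey/yellow box has a top plate about 190 crop pixels wide, against about 140 for the small one, so the large one at top (393,206) is the isolator. Next I'll get the chamber, lid, dial, isolator and obstacle poses from both views.

```bash
python3 - <<'E'
from h import *
a=cam("top");b=cam("scene")
T=lambda u,v:((u+.5)/5-.5+240,(v+.5)/5-.5+165)
D=lambda u,v:((u+.5)/5-.5+350,(v+.5)/5-.5+175)
S=lambda u,v:((u+.5)/3-.5+180,(v+.5)/3-.5+140)
print("rim z80"); P=onz(a,[T(122,487),T(550,528),T(580,235),T(154,197)],80);print(P.round(1).tolist(),[np.linalg.norm(P[i]-P[i-1]).round() for i in range(4)])
for n,p,q in(("nearL",T(122,487),S(646,376)),("nearR",T(550,528),S(472,222)),("farL",T(154,197),S(436,447)),("lidL",T(138,80),S(424,447)),("lidR",T(608,127),S(236,84)),("lidLtop2",T(138,80),S(400,238)),("handle",T(377,62),S(268,205)),
  ("isoTop",D(226,142),S(180,232)),("isoplate nl",D(143,231),S(263,258)),("isoplate fl",D(137,75),S(163,297)),("isoplate fr",D(295,73),S(107,258))):
    x,e=tri(a,p,b,q);print(n,x.round(1),e.round(1))
print("iso box z50",onz(a,[D(122,262),D(313,254),D(303,58),D(115,62)],50).round(1)[:,:2].tolist())
print("plate/black/green z52",onz(a,[D(143,231),D(300,227),D(295,73),D(137,75),D(222,221),D(149,154)],52)[:,:2].round(1).tolist())
print("iso handle ends z98",onz(a,[D(226,88),D(228,195)],98)[:,:2].round(1).tolist())
print("dial box z50",onz(a,[D(182,558),D(369,548),D(356,346),D(168,356)],50)[:,:2].round(1).tolist())
m=(a["im"].max(2)<60).astype(np.uint8);m[:,:378]=0;m[:,430:]=0;m[:240]=0;m[290:]=0
m=cv2.morphologyEx(m,cv2.MORPH_CLOSE,np.ones((9,9)));ct=max(cv2.findContours(m,0,2)[0],key=cv2.contourArea);h=cv2.convexHull(ct).reshape(-1,2)
w=onz(a,h,51)[:,:2];(c,s,_)=cv2.fitEllipse(w.astype(np.float32));print("disc",c,s)
r=onz(a,[x[0] for x in blobs(mask(a["im"],"red"),6) if 385<x[0][0]<400 and x[0][1]>240],52);print("mark",r)
print("whites,bottle",onz(a,[(175,229),(232,237)],52)[:,:2].round().tolist(),onz(a,[(230,267)],100)[:,:2].round().tolist(),"beaker",onz(a,[(260,187)],60)[:,:2].round())
E
```

```text
rim z80
[[444.8, 121.0, 80.0], [423.6, -143.2, 80.0], [607.5, -161.0, 80.0], [627.5, 105.8, 80.0]] [np.float64(183.0), np.float64(265.0), np.float64(185.0), np.float64(268.0)]
nearL [443.9 121.2  83.5] 1.5
nearR [ 422.9 -142.7   84.4] 0.6
farL [625.7 105.8  86.2] 1.4
lidL [674.  127.7 125.7] 43.1
lidR [ 631.1 -160.6  271.6] 3.0
lidLtop2 [652.7 105.6 272.3] 5.9
handle [675.7 -31.  239.9] 0.4
isoTop [ 636.3 -283.9   79.4] 2.1
isoplate nl [ 582.5 -233.8   58.7] 1.9
isoplate fl [ 682.8 -230.    57.9] 3.7
isoplate fr [ 688.7 -333.4   46.4] 3.7
iso box z50 [[564.7, -222.0], [571.8, -343.8], [699.5, -339.1], [694.5, -217.8]]
plate/black/green z52 [[584.5, -235.1], [588.8, -335.4], [689.0, -333.4], [685.8, -231.7], [591.8, -285.5], [634.3, -239.1]]
iso handle ends z98 [[667.7, -282.0], [599.8, -282.7]]
dial box z50 [[377.8, -259.5], [385.5, -377.5], [513.2, -370.6], [505.1, -251.0]]
disc (446.504638671875, -315.12164306640625) (107.57689666748047, 108.23500061035156)
mark [[ 479.749159   -281.11802346   52.        ]]
whites,bottle [[548.0, 409.0], [525.0, 226.0]] [[426.0, 223.0]] beaker [[686. 142.]]
```

The measurements hold up. The rim comes out at z≈84, 185×267 mm (expected 80, 190×270). The caps are at z≈53 and the handle at z≈240. The chamber centre is at about (526,-19) with yaw about -0.082. I'll load the jars, looking again before each pick.

```bash
cat >> h.py <<'E'
from scipy.spatial.transform import Rotation as Ro
C=np.array([525.8,-19.3]);YAW=-0.082
def down(phi):
    """tool pointing down, closing line at world angle phi"""
    y=np.array([np.cos(phi),np.sin(phi),0]);z=np.array([0,0,-1.]);q=Ro.from_matrix(np.c_[np.cross(y,z),y,z]).as_quat()
    return [float(v) for v in (q[3],q[0],q[1],q[2])]
def ch(x,y): c,s=np.cos(YAW),np.sin(YAW);return C+np.array([c*x-s*y,s*x+c*y])
def go(x,y,z,feed=220): line_to([float(x),float(y),float(z)],feed=feed)
QJ=down(np.pi/2+YAW)
E
cat > load.py <<'E'
from h import *
import sys
slots=[(22,40),(22,-40),(-38,76),(-38,0),(-38,-76)]
def remaining():
    a=cam("top");return [p for p in jars(a,a,False) if p[1]>170]
def pick_place(s,first=False):
    J=remaining();j=min(J,key=lambda p:p[1]);print("n",len(J),"pick",j.round(1),get_clock())
    if first: movep([float(j[0]),float(j[1]),160.],QJ)
    else: go(j[0],j[1],150,350)
    gripper_to(74);J2=remaining();d=min(np.linalg.norm(p-j) for p in J2) if J2 else -1
    print("recheck",round(float(d),1))
    go(j[0],j[1],60);go(j[0],j[1],24,80)
    gripper_to(40);o=get_opening();print("opening",o,"force",get_grasp_force(),get_contact_force())
    if not 46<o<54: print("BAD GRASP");sys.exit()
    go(j[0],j[1],150);p=ch(*s);go(*p,150,300);go(*p,60);go(*p,31.5,60)
    print("at slot",np.round(get_ee_pos(),1),np.round(get_contact_force(),1))
    gripper_to(60);go(*p,70,100);go(*p,150)
    print("done",s,get_clock(),get_opening())
E
python3 - <<'E'
from load import *
gripper_to(74)
pick_place(slots[0],True)
for n in("scene","top"):cv2.imwrite(f"pics/{n}1.png",cam(n)["im"])
E
```

```text
n 5 pick [626.3 221.1  50. ] 0.625
recheck 149.9
opening 48.91398699669169 force 62.3326513543725 [0.56779734 0.63479758 2.75163322]
at slot [550.6  18.8  31.1] [-0.4  0.  -0.3]
done (22, 40) 8.4833 59.86310125233597
```

View pics/scene1.png

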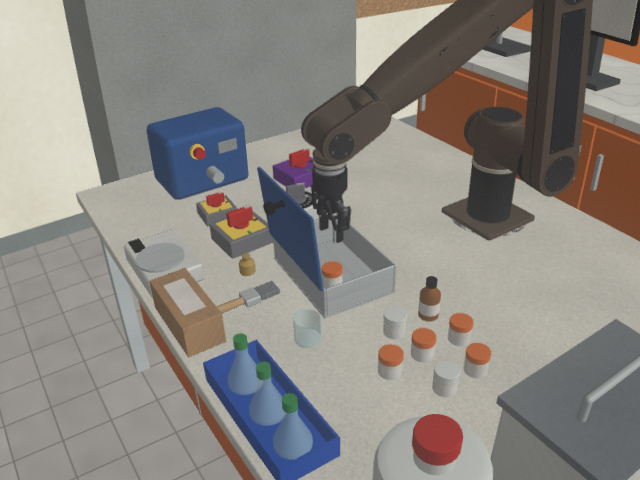

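The first jar stands upright in the chamber at scene (332,272), and four caps remain on the bench. I'll load the rest.

```bash
sed -i 's/^    gripper_to(74);J2.*/    gripper_to(74)/; /recheck/d' load.py
python3 - <<'E'
from load import *
for s in slots[1:]: pick_place(s)
go(*ch(-40,150),250,350)
a=cam("top");b=cam("scene");jars(a,b)
for n,c in(("scene2",b),("top2",a)):cv2.imwrite(f"pics/{n}.png",c["im"])
print(get_clock())
E
```

```text
n 4 pick [525.7 319.4  50. ] 8.6333
opening 48.779563290638 force 62.232234282419086 [ 1.06873827 -0.19136568  1.88530094]
at slot [544.2 -61.   31. ] [-0.7  0.1 -0.8]
done (22, -40) 16.0833 59.79725056777433
n 3 pick [611.9 319.7  50. ] 16.1333
opening 48.79954895365674 force 62.206892827525735 [0.86441298 0.44125557 1.46516021]
at slot [501.4  56.8  37.8] [  0.9 -12.5  21.8]
done (-38, 76) 23.5167 59.73905343813982
n 2 pick [429.8 329.1  50. ] 23.5667
opening 48.709186529248136 force 62.23063146695495 [0.28034835 0.41889635 2.79326722]
at slot [487.7 -16.2  31. ] [ 0.2  1.  -0.3]
done (-38, 0) 30.85 59.99443764810715
n 1 pick [467.3 416.9  50. ] 30.9
opening 40.57577405296507 force 29.126476692035794 [ 4.26476214 18.93817011 60.08175581]
BAD GRASP
```

```bash
python3 - <<'E'
from h import *
a=cam("top");b=cam("scene");jars(a,b);print(get_ee_pos(),get_opening(),get_contact_force())
im=np.hstack([cv2.resize(a["im"][150:300,130:370],(400,250)),cv2.resize(b["im"][230:410,260:548],(400,250))]);cv2.imwrite("pics/bad.png",cv2.resize(im,None,fx=1,fy=1.0))
x=b["im"][240:420,280:520];cv2.imwrite("pics/bad.png",np.vstack([cv2.resize(a["im"][150:300,130:370],(480,300)),cv2.resize(x,(400,300)).copy() if 0 else cv2.copyMakeBorder(cv2.resize(x,(400,300)),0,0,0,80,0)]))
E
```

```text
top [297.  229.9] 184 z50 [551.5  21.5] []
top [322.3 232.4] 185 z50 [544.8 -58.5] []
top [285.  245.3] 185 z50 [502.   58.4] []
top [307.9 250.1] 183 z50 [487.7 -13.7] []
[492.13656895 438.93159209  56.03818781] 40.69657727400811 [ 4.89063855 19.39258817 59.46020509]
```

View pics/bad.png

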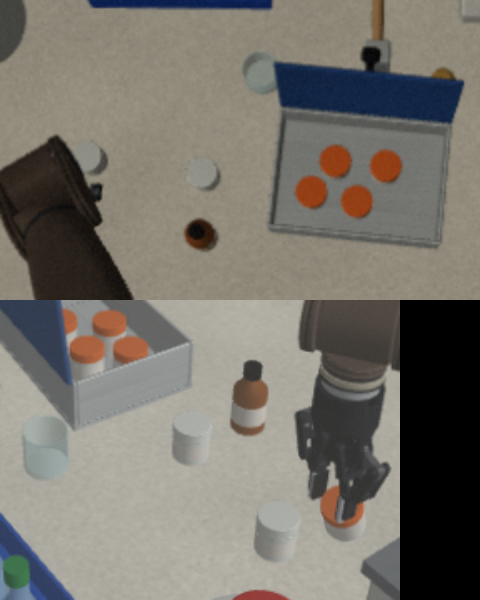

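The jar was knocked after the look, so a finger landed on its cap at scene (480,345). I'll back straight up and re-measure.

```bash
python3 - <<'E'
from h import *
p=get_ee_pos();go(p[0],p[1],p[2]+20,60);go(p[0],p[1],170)
go(480,200,220,350)
a=cam("top");b=cam("scene");jars(a,b);print(get_ee_pos(),get_contact_force(),get_clock())
x=b["im"][240:420,280:520];cv2.imwrite("pics/bad2.png",np.vstack([cv2.resize(a["im"][150:300,130:370],(480,300)),cv2.copyMakeBorder(cv2.resize(x,(400,300)),0,0,0,80,0)]))
E
```

```text
top [297.1 229.9] 183 z50 [551.5  21.4] []
top [322.3 232.3] 183 z50 [545.  -58.3] []
top [285.  245.3] 185 z50 [502.   58.4] []
top [307.8 250.2] 184 z50 [487.6 -13.6] []
top [162.9 256.2] 180 z50 [460.9 444.3] [([460.3, 443.8, 53.3], np.float64(0.7), array([491., 359.]))]
[479.45850288 201.20253673 218.7343241 ] [-0.71907004  0.26608212  0.70878858] 36.9667
```

View pics/bad2.png

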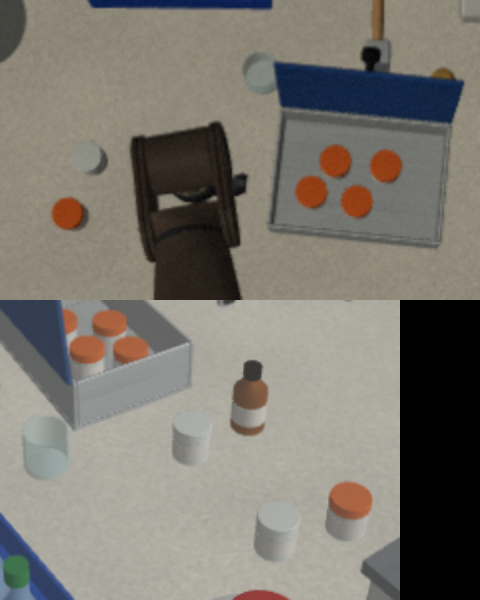

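The jar is upright at (460.5,444), and both views agree (z≈53). In slot 3 the gripper's knuckles grazed the left wall (22 N). For the last jar I'll close along chamber x at (-24,-85), which keeps them clear.

```bash
python3 - <<'E'
from load import *
j=[p for p in remaining() if p[1]>170][0];Q=down(YAW);print(j)
movep([float(j[0]),float(j[1]),160.],Q);print(np.round(get_qpos(),2))
gripper_to(74)
b=cam("scene");print([onz(b,x[0],48)[0].round(1) for x in blobs(mask(b["im"],"orange"),60) if x[0][1]>300 and 460<x[0][0]<530])
go(j[0],j[1],66)
go(j[0],j[1],50,80);f=get_contact_force();print(f)
if abs(f[2])>8: go(j[0],j[1],160);raise SystemExit
go(j[0],j[1],24,80)
gripper_to(40);o=get_opening();print("opening",o,get_contact_force())
if not 46<o<54: print("BAD");raise SystemExit
go(j[0],j[1],150);p=ch(-24,-85);go(*p,150,300);go(*p,75);go(*p,31.5,50)
print("at slot",p,np.round(get_ee_pos(),1),np.round(get_contact_force(),1))
gripper_to(58);go(*p,75,100);go(*p,200);go(400,150,260,350)
a=cam("top");b=cam("scene")
for x in blobs(mask(a["im"],"orange"),60):
  if 250<x[0][0]<370:
    w=onz(a,x[0],56)[0]-[*C,0];print("chamber xy",(np.array([[np.cos(YAW),np.sin(YAW)],[-np.sin(YAW),np.cos(YAW)]])@w[:2]).round(1),x[1][4])
cv2.imwrite("pics/loaded.png",np.vstack([cv2.resize(a["im"][165:285,240:380],(480,300)),cv2.resize(b["im"][180:330,230:470],(480,300))]))
print(get_clock())
E
```

```text
[460.88807038 444.31659764  50.        ]
[ 0.61  0.28  1.73 -0.    1.13  0.69]
[array([455.3, 440.4,  48. ])]
[-0.24831737 -0.29061885  0.95423975]
opening 48.68421891360811 [-0.49006647  0.24717663  1.95345127]
at slot [ 494.91845122 -102.04859482] [ 495.2 -102.2   31.7] [ 0.9 -0.4 -0.8]
chamber xy [21.4 42.7] 185
chamber xy [ 21.3 -37.2] 182
chamber xy [-30.9  75.5] 185
chamber xy [-22.4 -85.5] 192
chamber xy [-39.1   2.3] 184
47.7667
```

View pics/loaded.png

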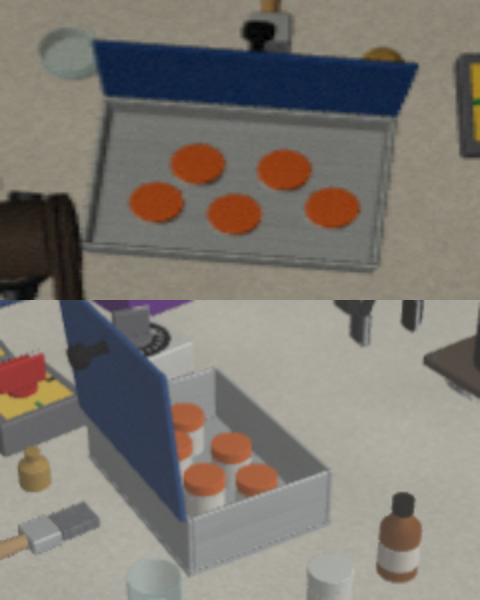

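All five jars stand upright, at least 18 mm from the walls. Now I'll close the lid by hooking the closed fingers behind it, off to one side of the handle, and following its arc.

```bash
cat > lid.py <<'E'
from h import *
Y=62
def pt(th,r=150):
    x=95-r*np.cos(th)+8*np.sin(th)+11; z=80+r*np.sin(th)+8*np.cos(th)+8
    return [*map(float,ch(x,Y)),float(z)]
E
python3 - <<'E'
from lid import *
gripper_to(0)
movep([400.,100.,345.],QJ)
for x,z in((100,345),(165,345),(165,234)):go(*ch(x,Y),z,200)
print(np.round(get_contact_force(),1),np.round(get_ee_pos(),1))
for th in np.arange(1.75,-0.001,-0.125):
    line_to(pt(th),feed=90);f=get_contact_force();print(round(th,2),np.round(f,1),np.round(np.array(get_ee_pos())-pt(th),1))
    if np.linalg.norm(f)>30: print("stop");break
print(get_clock());cv2.imwrite("pics/lid.png",cam("scene")["im"])
E
```

```text
[-0.1 -0.1  1.2] [695.6  29.  235.8]
1.75 [-0.2 -1.2 -0.2] [ 0.6 -0.   1.8]
1.62 [-0.1 -0.1 -0.2] [ 0.2 -0.   0.4]
1.5 [0.1 0.3 0.2] [-0.1  0.1 -0. ]
1.38 [0.1 0.5 0.3] [-0.2  0.1 -0. ]
1.25 [-0.4 -0.   0.3] [-0.2 -0.  -0.2]
1.12 [-0.5 -0.1  0. ] [-0.2  0.  -0.2]
1.0 [ 0.3  0.9 -0. ] [-0.2  0.  -0.3]
0.88 [-0.8 -0.3 -1.4] [-0.3  0.  -0.4]
0.75 [ 0.7 -0.3  0.6] [-0.3  0.  -0.4]
0.62 [ 1.1 -0.3  0.1] [-0.4  0.1 -0.5]
0.5 [-0.3  1.   0.3] [-0.6  0.1 -0.6]
0.38 [-0.3  0.1  0.7] [-1.   0.1 -1.1]
0.25 [-0.6 -0.5  0.8] [-0.6  0.1 -0.7]
0.12 [0.4 0.1 0.4] [-0.4  0.1 -0.4]
0.0 [0.8 0.  1.9] [ 0.9 -0.1  0.5]
57.825
```

View pics/lid.png

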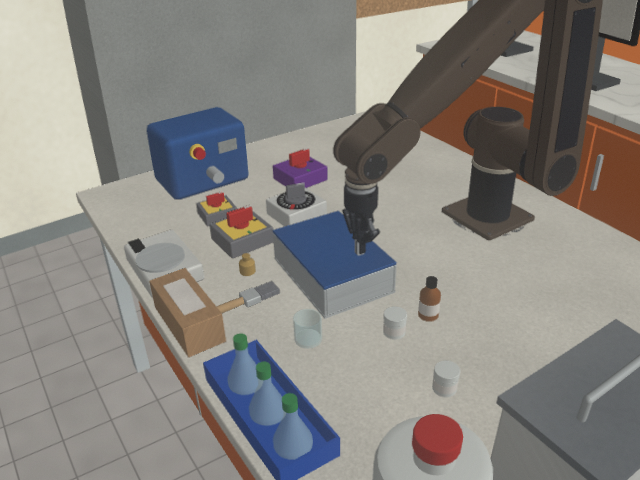

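The lid is down on the rim. I'll press it home with a force check, clear the arm, and view the dial in both views.

```bash
python3 - <<'E'
from lid import *
p=pt(0)
for d in range(1,14,2):
    line_to([p[0],p[1],p[2]-d],feed=20);f=get_contact_force();print(d,np.round(f,1),np.round(get_ee_pos(),1))
    if f[2]>12:break
go(p[0],p[1],260);go(420,160,300,300)
a=cam("top");b=cam("scene")
A=cv2.resize(a["im"][235:295,370:440],(560,480),interpolation=cv2.INTER_CUBIC);cv2.imwrite("pics/dtop.png",A)
cv2.imwrite("pics/dscene.png",cv2.resize(b["im"][160:300,190:400],(780,520),interpolation=cv2.INTER_CUBIC))
E
```

```text
1 [-2.  -0.1  7.5] [487.9  46.   96.5]
3 [-7.   0.1 18.7] [488.   46.   96.4]
```

View pics/dtop.png

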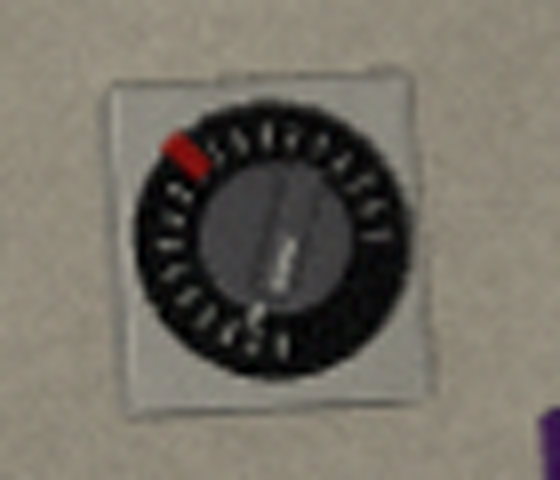

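View pics/dscene.png

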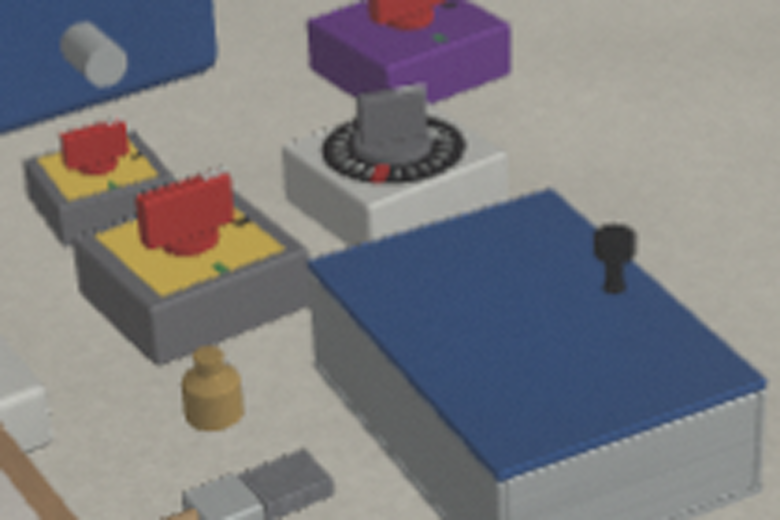

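The lid is flat on the rim and the handle is upright at scene-crop (615,245). The dial's red mark is at top-crop (187,155), and the white pointer tip is at (258,314). I'll compute both angles from colour blobs.

```bash
cat > dial.py <<'E'
from h import *
def dial(show=True):
    a=cam("top");im=a["im"]
    m=(im.max(2)<60).astype(np.uint8);m[:,:378]=0;m[:,430:]=0;m[:240]=0;m[290:]=0
    m=cv2.morphologyEx(m,cv2.MORPH_CLOSE,np.ones((9,9)));h=cv2.convexHull(max(cv2.findContours(m,0,2)[0],key=cv2.contourArea))
    w=onz(a,h.reshape(-1,2),51)[:,:2];c,s,_=cv2.fitEllipse(w.astype(np.float32));c=np.array(c)
    hsv=cv2.cvtColor(im,cv2.COLOR_BGR2HSV)
    # redness-weighted mark centroid
    yy,xx=np.mgrid[240:290,380:430];sub=im[240:290,380:430].astype(float);red=np.clip(sub[...,2]-sub[...,:2].max(2)-25,0,None)
    mk=onz(a,[((red*xx).sum()/red.sum(),(red*yy).sum()/red.sum())],51.5)[0,:2]
    d=mk-c
    am=np.degrees(np.arctan2(d[1],d[0]))
    # white pointer: bright pixels 24..37 mm from axis on plane z=61
    P=onz(a,np.c_[xx.ravel(),yy.ravel()],61)[:,:2]-c;r=np.hypot(*P.T);br=np.clip(sub.min(2).ravel()-90,0,None)*((r>25)&(r<37))
    q=(P*br[:,None]).sum(0)/max(br.sum(),1e-6)
    print("c",c.round(1),"d",np.round(s,1),"mark",am.round(2),np.hypot(*d).round(1),"ptr",np.degrees(np.arctan2(q[1],q[0])).round(1),np.hypot(*q).round(1),int((br>0).sum()))
    return c,am
E
python3 - <<'E'
from dial import *
for _ in range(3): dial()
b=cam("scene")
r=[x for x in blobs(mask(b["im"],"red"),4) if 270<x[0][0]<310 and x[0][1]>180];print([(x[0],x[1][4]) for x in r])
im=b["im"];m=(im.max(2)<60).astype(np.uint8);m[:,:270]=0;m[:,322:]=0;m[:185]=0;m[212:]=0
m=cv2.morphologyEx(m,cv2.MORPH_CLOSE,np.ones((9,9)));w=onz(b,cv2.findNonZero(m).reshape(-1,2),51)[:,:2];print("scene disc",w.min(0),w.max(0))
print("mark z51.5",onz(b,[x[0] for x in r],51.5))
a=cam("top");T=lambda u,v:((u+.5)/8-.5+370,(v+.5)/8-.5+235)
print("ptr tip z60,64",onz(a,[T(258,316)],60),onz(a,[T(258,316)],64)); 
print("bar edges z98",onz(a,[T(280,180),T(256,300),T(318,190),T(290,298)],98))
E
```

```text
c [ 446.7 -315.1] d [107.2 108.2] mark 45.8 46.9 ptr 165.4 29.8 3
c [ 446.5 -315.3] d [107.1 108.2] mark 45.83 47.1 ptr 165.2 29.7 3
c [ 446.7 -315.1] d [107.2 108.1] mark 45.82 46.9 ptr 165.5 29.8 3
[(array([291.77777778, 206.11111111]), np.int32(9))]
scene disc [ 391.08734113 -371.53820365] [ 494.12101952 -271.30120887]
mark z51.5 [[ 470.85771473 -294.44019825   51.5       ]]
ptr tip z60,64 [[ 415.60763489 -307.87355842   60.        ]] [[ 415.25264292 -307.23943549   64.        ]]
bar edges z98 [[ 464.63293096 -310.6737916    98.        ]
 [ 418.35561958 -301.11514148   98.        ]
 [ 460.97714189 -325.32852764   98.        ]
 [ 419.28998296 -314.20629006   98.        ]]
```

```bash
python3 - <<'E'
from dial import *
a=cam("top");b=cam("scene")
def redc(im,x0,x1,y0,y1):
    yy,xx=np.mgrid[y0:y1,x0:x1];s=im[y0:y1,x0:x1].astype(float);r=np.clip(s[...,2]-s[...,:2].max(2)-25,0,None);return ((r*xx).sum()/r.sum(),(r*yy).sum()/r.sum())
pa=redc(a["im"],380,430,240,290);pb=redc(b["im"],280,305,198,214);print(pa,pb)
M,e=tri(a,pa,b,pb);print("mark",M.round(1),e.round(1))
# disc near edge in scene: lowest dark rows; compare the disc outline at several heights
g=b["im"].max(2)
for z in (50,52,54,56):
    o=onz(a,[(404,265)],z)
    m=(a["im"].max(2)<60).astype(np.uint8);m[:,:378]=0;m[:,430:]=0;m[:240]=0;m[290:]=0
    m=cv2.morphologyEx(m,cv2.MORPH_CLOSE,np.ones((9,9)));h=cv2.convexHull(max(cv2.findContours(m,0,2)[0],key=cv2.contourArea)).reshape(-1,2)
    W=onz(a,h,z);q=proj(b,W);c=cv2.fitEllipse(W[:,:2].astype(np.float32))[0];d=M[:2]-c
    print(z,"predicted scene box",q.min(0).round(1),q.max(0).round(1),"c",np.round(c,1),"mark ang",np.degrees(np.arctan2(d[1],d[0])).round(2),np.hypot(*d).round(1))
m=(g<75).astype(np.uint8);m[:,:270]=0;m[:,322:]=0;m[:185]=0;m[215:]=0;p=cv2.findNonZero(m).reshape(-1,2);print("seen",p.min(0),p.max(0))
E
```

```text
(np.float64(392.91328125), np.float64(253.95234375)) (np.float64(292.05622932745314), np.float64(206.09371554575523))
mark [ 478.2 -280.    60.8] 0.2
50 predicted scene box [276.3 191.8] [314.3 210.8] c [ 446.8 -315.3] mark ang 48.31 47.2
52 predicted scene box [276.4 191.3] [314.4 210.1] c [ 446.6 -315. ] mark ang 47.86 47.1
54 predicted scene box [276.5 190.7] [314.5 209.5] c [ 446.4 -314.6] mark ang 47.4 47.0
56 predicted scene box [276.6 190.1] [314.6 208.9] c [ 446.2 -314.3] mark ang 46.95 46.9
seen [277 192] [314 208]
```

The mark is a raised tab at z≈58–61 (both views), in direction about 47°; the pointer is now at about 167°. I'll grip the bar and turn joint 6 clockwise by 120°.

```bash
python3 - <<'E'
from dial import *
c=(446.2,-314.8);A0,A1=167.,47.
movep([420.,-200.,280.],down(np.radians(A0-90)))
movep([c[0],c[1],200.],down(np.radians(A0-90)));print(np.round(get_qpos(),2))
gripper_to(45);go(*c,115);go(*c,76,60);print(np.round(get_contact_force(),1))
gripper_to(5);print("open",get_opening(),np.round(get_contact_force(),1),get_torque())
q=list(get_qpos());q0=q[5]
for k in range(1,7):
    q[5]=q0+np.radians((A0-A1)*k/6);move_joints(q)
print(np.round(get_contact_force(),1),np.round(get_torque(),2),get_eef_rot(),down(np.radians(A1-90)))
hold(.3);gripper_to(45);go(*c,140,100);go(420,-100,280,300);go(420,160,300,300)
dial();a=cam("top");b=cam("scene")
cv2.imwrite("pics/d2.png",np.vstack([cv2.resize(a["im"][240:290,372:437],(520,400),interpolation=cv2.INTER_CUBIC)[:290],cv2.resize(b["im"][175:215,265:330],(520,300),interpolation=cv2.INTER_CUBIC)]))
print(get_clock())
E
```

```text
[-0.8   0.04  1.93  0.    1.17 -2.14]
[-0.1 -0.1  0.5]
open 13.201920031656892 [-1.9 -6.3 -1.2] [-0.76574071  0.16878888  0.07817445]
[-10.   -5.6   1.6] [-0.8   1.38 -0.04] [ 0.00216113  0.91607042  0.40099324 -0.00384025] [0.0, 0.917060074385124, 0.3987490689252462, 0.0]
c [ 446.6 -315.2] d [107.1 108.4] mark 45.85 47.1 ptr 47.3 30.2 5
70.75
```

View pics/d2.png

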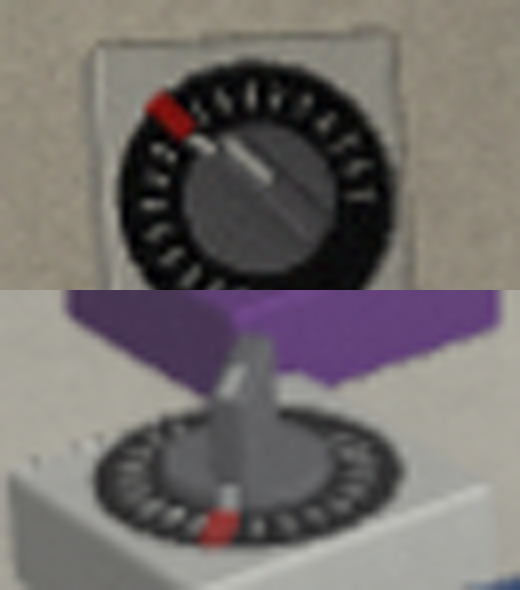

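In both views the white pointer tip meets the inner end of the red tab: top-crop tip (203,145) and tab (170,115), scene-crop tip (231,495) and tab (221,528). I'll measure the residual by triangulating both.

```bash
cat > res.py <<'E'
from dial import *
def cen(w,x0,y0): yy,xx=np.mgrid[:w.shape[0],:w.shape[1]];return ((w*xx).sum()/w.sum()+x0,(w*yy).sum()/w.sum()+y0)
def redw(im,x0,x1,y0,y1):
    s=im[y0:y1,x0:x1].astype(float);return cen(np.clip(s[...,2]-s[...,:2].max(2)-25,0,None),x0,y0)
def whitew(im,p,r=2):
    x0,y0=int(round(p[0]))-r,int(round(p[1]))-r;s=im[y0:y0+2*r+1,x0:x0+2*r+1].astype(float);g=s.min(2)
    return cen(np.clip(g-np.median(g)-10,0,None),x0,y0)
def avg(n,k=6):
    c=cam(n);I=[c["im"].astype(float)]+[cam(n)["im"].astype(float) for _ in range(k-1)];c["im"]=np.mean(I,0);return c
def residual(pt,ps):
    a=avg("top");b=avg("scene")
    pa,pb=redw(a["im"],380,430,240,290),redw(b["im"],280,305,198,214);ta,tb=whitew(a["im"],pt),whitew(b["im"],ps)
    M,e=tri(a,pa,b,pb);T,e2=tri(a,ta,b,tb);print("px",np.round([pa,pb,ta,tb],2).tolist(),"mark",M.round(1),e.round(1),"tip",T.round(1),e2.round(1))
    ang=lambda p,c:np.degrees(np.arctan2(p[1]-c[1],p[0]-c[0])).round(2)
    for c in((446.6,-315.1),(446.1,-314.3),(445.5,-313.5)):
        print(c,"mark",ang(M,c),"tip",ang(T,c),"| top-only z58",ang(onz(a,[pa],58)[0],c),ang(onz(a,[ta],58)[0],c))
    d=M-T;print("tip->mark dir",np.degrees(np.arctan2(d[1],d[0])).round(1),np.hypot(*d[:2]).round(1))
E
python3 - <<'E'
from res import *
residual((397.4,258.1),(293.9,202.3))
E
```

```text
px [[392.92, 253.97], [292.01, 206.18], [397.04, 257.62], [293.27, 202.07]] mark [ 478.2 -280.1   60.5] 0.1 tip [ 466.5 -292.6   63.9] 0.1
(446.6, -315.1) mark 47.87 tip 48.51 | top-only z58 47.22 46.33
(446.1, -314.3) mark 46.76 tip 46.77 | top-only z58 46.11 44.57
(445.5, -313.5) mark 45.55 tip 44.87 | top-only z58 44.9 42.65
tip->mark dir 46.7 17.1
```

The pointer and mark agree to within about half a degree (46.8° vs 46.8°, tip-to-mark direction 46.7°). Next is the large yellow isolator, with its axis at about (635.5,-283) and its bar at about 2°.

```bash
python3 - <<'E'
from dial import *
c=(635.3,-283.2);B=182.
movep([c[0],c[1],230.],down(np.radians(B-90)));print(np.round(get_qpos(),2))
gripper_to(50);go(*c,115);go(*c,76,60);print(np.round(get_contact_force(),1))
gripper_to(5);print("open",get_opening(),np.round(get_contact_force(),1),np.round(get_torque(),2))
q=list(get_qpos());q0=q[5]
for d in (30,60,80,86,88,90,92,94,96):
    q[5]=q0+np.radians(d);move_joints(q);t=get_torque();print(d,np.round(get_contact_force(),1),np.round(t,2),round(np.degrees(get_qpos()[5]-q0),1))
    if d>85 and abs(t[2])>1.0: break
hold(.2);gripper_to(50);go(*c,140,100);go(*c,280,250);go(420,160,300,350)
a=cam("top");b=cam("scene")
cv2.imwrite("pics/fin.png",np.vstack([cv2.resize(a["im"][180:295,360:480],(480,300))[:, :],cv2.resize(b["im"][140:290,190:430],(480,300),interpolation=cv2.INTER_CUBIC)]))
print(get_clock())
E
```

```text
[-0.56  0.34  1.53  0.    1.27 -2.17]
[-0.3  0.1 -1.1]
open 15.174003474717503 [ 0.7 -5.2 -0.1] [-0.57 -0.09  0.07]
30 [-0.1 -3.9 -1.4] [-0.56  0.03 -0.05] 29.9
60 [-1.7 -6.5 -1.4] [-0.81  0.13 -0.1 ] 59.9
80 [-3.2 -5.4 -1.5] [-0.84  0.25 -0.08] 79.9
86 [-2.8 -5.8 -0.7] [-0.89  0.38 -0.09] 86.0
88 [-2.9 -6.4 -0.3] [-0.88  0.43 -0.09] 87.9
90 [-3.5 -6.5 -0. ] [-0.87  0.38  0.23] 89.9
92 [-1.9 -5.8 -0.3] [-0.86  0.35  1.45] 91.6
82.375
```

View pics/fin.png

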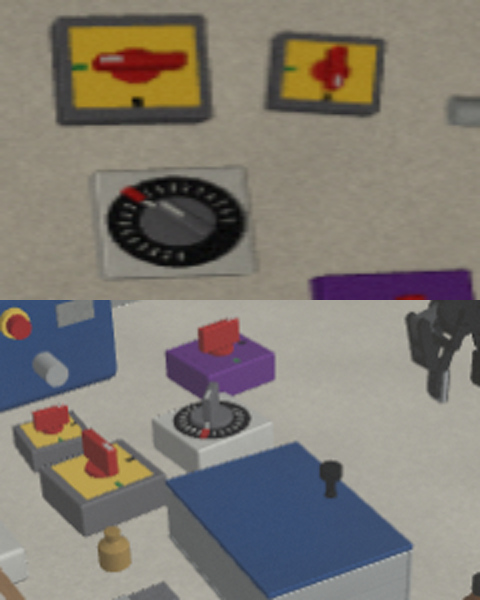

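The power handle is against its stop (torque rose to 1.45 Nm at 91.6°), with its white end towards the green mark. The lid is shut, the pointer is still at the mark and the arm is clear, so I'm handing in.

```bash
python3 -c "
from cell import *
print(finish_job())"
```

```text
the job is handed in; nothing more can be done
None
```

I handed the job in at about 82 s: all five orange-capped jars upright in the chamber, lid pressed shut, pointer within about half a degree of the red mark, then the power handle turned clockwise to its stop; one knocked jar took a stray finger press (about 60 N), within the wrist limit.

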